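# Lock the drive hub and take off its cap, whichever way it unscrews

## Robot

A 6-joint arm with a two-finger parallel gripper is mounted at the origin on the work surface. World frame = base frame: x ahead of the robot, y to its left, z up, the work surface at z = 0. Lengths are in m, angles in rad, forces in N, time in s.
With the tool pointing down it reaches from about 0.3 to 0.75 m from the base axis. Payload 8.5 kg.
Tool frame: the origin (TCP) lies on the centre line of the jaws, within the pads' length; the fingertips stand 19 mm ahead of it and the grasp point (between the pads) is the TCP; z points along the fingers, y is the line along which they close (so a half turn about z gives the same grasp; the last joint's range is limited). The gripper opens to 85 mm and grips with 20 to 120 N. Pads are 22 mm wide; open, the fingers measure 114 mm over their backs; the gripper's body (76 mm by 85 mm) begins 54 mm behind the grasp point. The pads swing forward as they close: fully open they stand 13 mm farther back than shut.
Start: joints at [-1.528, 0.381, 1.297, -0, 1.464, -0.215], TCP at [0.14, -0.532, 0.25] pointing down, gripper open.
Joint ranges: [-3.11, 3.11], [-0.89, 2.33], [0.22, 2.48], [-1.42, 4.56], [0.17, 2.85], [-2.88, 2.88]. Speed limits (rad/s): [2.39, 2.39, 3.14, 3.14, 3.14, 3.14].

## Interface

Orientations are given as a unit quaternion [x, y, z, w].
In Python, from cell import * gives the robot as it stands.
- The arm moves only by the tool drive_tool, never from a script. Its argument "deltas" is a list of rows, each a list of 3 entries, a list of its own where there are three numbers: the shift along the tool's x, y, z in m, then the turn, a rotation vector about the tool's x, y, z in degrees, then the closure in counts, from 0 (fully open) to 255 (shut). In form: [[[tx, ty, tz], [wx, wy, wz], claw], ...]. A call has 1 to 20 rows; each row is the pose to reach, as a shift and turn from the pose commanded when the call began, along the tool's axes at that moment; what a row does not reach only later rows make up. A row lasts 1/8 s, in which the tool goes at most 62.5 mm and 10.7 degrees, less where a joint would pass 70% of its speed; a pose out of reach is approached as far as the arm can. A call with a gripper value outside its range is refused whole. The fingers move at their own pace and stop on an object; "squeeze" is the grip in N (left out, the last holds). Time passes only in rows, so rows that repeat a pose let the fingers close. It gives the time, the measured TCP pose, the force, the opening and the grip force at its end, in the units of the state.
- get_state(): the state, without advancing time (a new reading comes with each control period).
- camera(name): name is "side" or "top"; returns the picture (400x640x3 uint8, blue, green, red); there is no depth.
- camera_model(name): a dict with "fx", "fy", "cx", "cy" (pixels), "R" (3x3) and "t" (3): a world point X has camera coordinates R X + t. Camera axes: x right, y down, z forward; pixel columns grow to the right and rows downward; lengths in m; the calibration is good to about 2 mm. A picture is of the moment at which its call begins. camera_model takes no time and is no camera call.
- hand_in(): hands the job in; it is judged then, once.
Trained networks look in the newest picture that a camera, given by its name, has taken for a name from the list of things; names that differ only in an ending like _2 or _b are one class to them, and where a whole thing is asked for, a point or a joint stands for the part that bears it (a point fixed in the world has none). Each returns a list of dicts, best first, with "p" (0 to 1); they miss things now and then, are a little off and sometimes report something else, mostly with a low value. They report only what shows in the picture. A call takes as long as a camera call. They do not tell look-alikes from the thing itself.
- search_frame(query, camera): "uv" ([column, row] in pixels, amid what is visible of it).
The state is a dict: "time_s": time; "qpos": joint angles; "dq": joint speeds; "joint_torque": joint torques, N m; "tcp_pos": TCP position; "ee_rot": TCP orientation; "force": force on the tool from outside, world axes, zero at the start; "torque": the same for the moment, N m; "grip_width": finger opening in m; "gripper_force": force on a finger pad.
Only numpy, scipy, OpenCV 4.12 (cv2) and the standard library are available. Lean on these libraries where they do the work, as an engineer would, in place of code of your own. Each camera call takes 0.05 s, during which the arm holds its last target. There are 200 camera calls.

## Task

On the wheel hub with the yellow top, slide the flat locking key along its guide channel until it is fully home, so that the spindle cannot turn. Then loosen that hub's red cap: nobody knows whether its thread is normal or reversed, so try it both ways, and lift it off. Finish while holding the cap in the gripper, upright and still, about 10 cm straight above its hub; leave the key in, and leave the blue-topped hub's cap and the other things on the bench alone.

Things in the scene. Friction and masses are not known exactly. Their poses are not given: they have to be found in the camera images.
- hub: hub to work on, fixed: grey housing 110 x 110 mm, 40 high, YELLOW top plate, motor can behind (+x, to 105 mm from the axis), on top a dark steel seat disc (60 mm across) bearing the red cap. Origin: on the vertical spindle axis at bench level; +x away from the robot, never yawed. A key blade in its channel locks the spindle; without it spindle and cap spin together almost freely
- hub_mouth (a point): on the bench, on the centre line where the channel enters the housing as a tunnel (55 mm from the axis, robot side). Before it: two aluminium rails (12 mm high, 8 thick, from 120 to 55 mm from the axis), an open-topped channel 30 mm wide, its floor the bench. After it: tunnel 30 wide, 12 high, along +x to a solid end 20 mm from the axis
- hub_dock (a point): point on the bench on the channel's centre line, 115 mm from the spindle axis towards the robot: the key's origin lies here when the key is fully home, its blade pointing +x into the hub and its tip against the tunnel's end
- hub_seat (a point): centre of the cap's seat on the spindle axis, 48 mm above the bench: the cap's origin is here while the cap is on. The cap is held by a coarse quarter-turn thread without rise (two inner lugs under steel collars); which way it loosens, counter-clockwise or clockwise from above, changes from run to run and cannot be seen
- cap: red 16-sided plastic cap, 48 mm across, 38 high, 60 g; origin: centre of its underside, z up. Wrong way: a hard stop after 0.1 to 0.5 rad (more only makes the fingers slip, at about 1 N m for a 30 N grip); turn it back. Right way: turns freely; turned 1.45 to 1.65 rad from its start it lifts straight off (end stop at 1.7 to 1.95 rad). Before that it lifts only 2 mm
- key: locking key flat on the bench, 140 g: orange upright handle 30 (x) x 20 (y) x 55 mm (z), gripped across its 20 mm; steel blade 26 wide, 6 thick, on the bench, along +x to 95 mm from the origin (last 12 mm 19 wide). Origin: centre of the handle's underside. All of it fits between the rails: it can be lowered into the channel with the tip short of the housing, then pushed in +x
- other_hub: the same hub with a BLUE top plate, fixed: bystander, same frame
- other_cap: the same red cap, on the blue-topped hub: bystander, leave on
- wheel1: black rubber toy-robot wheel lying flat, 68 mm across, 26 mm high: bystander, origin under its centre
- wheel2: another such black wheel: bystander
- driver: screwdriver lying on the bench, about 200 mm long, outside the hubs: bystander
- oil: small bottle, 44 mm across and 120 mm high, standing upright between the hubs: bystander, origin under its centre
Not all that is in view belongs to the job. There is more than one size of the key; the one meant has the size given above.

How it is judged:
By the outcome, as a careful person would: the job done as asked, in the order asked, and still so for the second after the job is handed in, while the arm keeps its last pose, push and grip.
It also fails if it takes over 56 s, if anything falls off the work surface, if the arm or the gripper's body presses on something with over 40 N, if the wrist force passes 120 N, or if a joint passes its speed limit or range.

## Working session

There is one attempt and no reset: what is moved stays moved. The work goes in short steps, Python scripts to look and compute and a tool call to move; the robot and the scene stay as the last step left them, time stands still between calls to the robot, and variables do not carry over. Pictures are saved under pics/ and viewed, at most 10 in all, crops included, and the job is handed in when it is done.

Besides the shell and the picture viewer there is one more tool, called as name(argument=value, ...), one argument or row to a line, values as JSON. drive_tool: Moves the arm, as the interface text tells. Its arguments: {"type":"object","properties":{"deltas":{"type":"array"},"squeeze":{"type":"number"}},"required":["deltas"]}

```bash
ls; mkdir -p pics; python3 - <<'E'
from cell import *
import cv2
for n in ("top","side"):
    cv2.imwrite(f"pics/{n}0.png",camera(n)); m=camera_model(n)
    print(n,{k:(v.round(4).tolist() if hasattr(v,'round') and hasattr(v,'tolist') else v) for k,v in m.items()})
    for q in ("hub","cap","key","driver","oil"):
        print(q,[([round(float(x)) for x in d["uv"]],round(float(d["p"]),2)) for d in search_frame(q,n)])
s=get_state();print(s)
E
```

```text
pics
top {'fx': 371.8733491752353, 'fy': 371.8733491752353, 'cx': 321.6616510571226, 'cy': 198.34101945660808, 'R': [[-0.0042, -0.9993, -0.037], [-0.9928, 0.0086, -0.1192], [0.1194, 0.0363, -0.9922]], 't': [0.0099, 0.4941, 0.9435]}
hub [([407, 163], 0.69)]
cap [([416, 158], 0.87)]
key [([255, 227], 0.63), ([400, 166], 0.57)]
driver [([468, 278], 0.85)]
oil [([315, 124], 0.92)]
side {'fx': 516.8283579843829, 'fy': 516.8283579843829, 'cx': 326.2746202178587, 'cy': 203.98601817706393, 'R': [[-0.8454, -0.534, -0.0095], [-0.3918, 0.6322, -0.6684], [0.3629, -0.5614, -0.7437]], 't': [0.4261, 0.2758, 1.1433]}
hub [([342, 165], 0.61)]
cap [([345, 150], 0.71)]
key [([333, 249], 0.83), ([306, 296], 0.77)]
driver []
oil [([265, 197], 0.58), ([342, 164], 0.22)]
{'time_s': 0.6, 'qpos': array([-1.52830557e+00,  3.80555662e-01,  1.29742451e+00, -2.27828680e-05,
        1.46358289e+00, -2.15282448e-01]), 'dq': array([-8.44686189e-05, -1.16543078e-03, -9.96887022e-04, -1.06262214e-05,
        3.68523355e-04,  1.29211203e-03]), 'joint_torque': array([-1.12096506e-03, -4.48162508e+01, -2.31404185e+01, -2.44852799e-04,
        6.29527312e-04, -6.11320002e-05]), 'tcp_pos': array([ 0.14021084, -0.53179775,  0.25033794]), 'ee_rot': array([ 9.91705457e-01,  1.28531268e-01, -1.25604654e-05,  1.37628375e-05]), 'force': array([-0.91023657, -0.72157427, -0.76236173]), 'torque': array([ 0.00713546, -0.00587434, -0.0314674 ]), 'gripper_force': 0.0, 'grip_width': 0.08550920154684367}
```

View pics/top0.png

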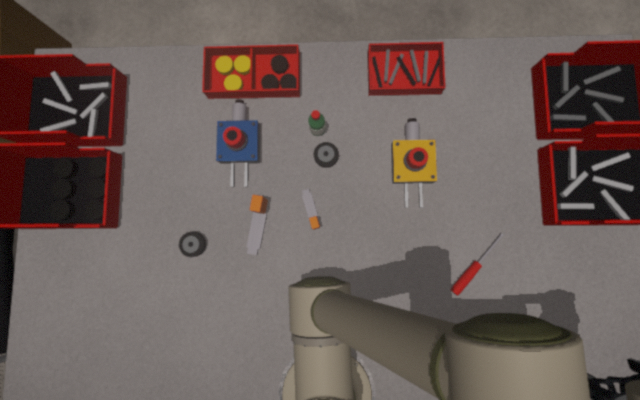

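View pics/side0.png

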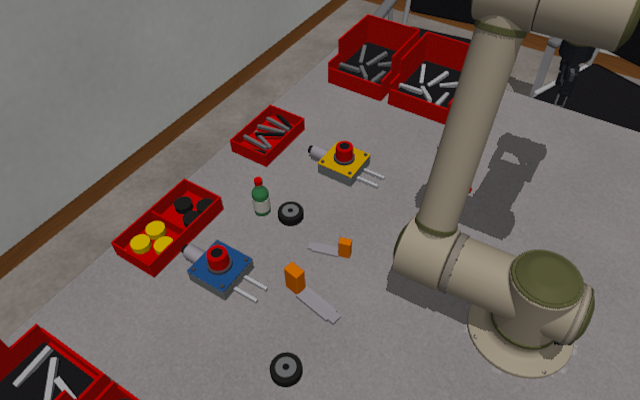

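The top view shows the yellow hub at (414,160) with its cap at (416,158), and the blue hub at (237,141). There are two key candidates: a large one with its handle at (258,203) and tip at (252,254), and a small one with its handle at (315,223) and tip at (307,190). I'll rectify the bench plane to check their sizes.

```bash
cat > h.py <<'E'
from cell import *
import cv2, numpy as np
def ray(n,uv):
    m=camera_model(n);R=np.array(m["R"]);t=np.array(m["t"])
    d=R.T@np.array([(uv[0]-m["cx"])/m["fx"],(uv[1]-m["cy"])/m["fy"],1]);return -R.T@t,d
def at(n,uv,z):
    c,d=ray(n,uv);return c+d*(z-c[2])/d[2]
def proj(n,X):
    m=camera_model(n);p=np.array(m["R"])@np.array(X)+np.array(m["t"]);return np.array([m["fx"]*p[0]/p[2]+m["cx"],m["fy"]*p[1]/p[2]+m["cy"]])
def rect(n,img,x0,x1,y0,y1,z,s):
    # bench map: image right = -y, up = +x ; s px/m
    W=[(x1,y1),(x1,y0),(x0,y0),(x0,y1)]
    src=np.float32([proj(n,(x,y,z)) for x,y in W]);w,h=int((y1-y0)*s),int((x1-x0)*s)
    return cv2.warpPerspective(img,cv2.getPerspectiveTransform(src,np.float32([(0,0),(w,0),(w,h),(0,h)])),(w,h),flags=cv2.INTER_CUBIC)
E
python3 - <<'E'
from h import *
i=cv2.imread("pics/top0.png"); j=cv2.imread("pics/side0.png")
a=rect("top",i,.28,.58,-.02,.24,.003,1500);b=rect("side",j,.28,.58,-.02,.24,.003,1500)
o=np.hstack([a,b])
for k in range(0,o.shape[1],75): cv2.line(o,(k,0),(k,6),(0,255,0),1)
for k in range(0,450,75): cv2.line(o,(0,k),(6,k),(0,255,0),1)
cv2.imwrite("pics/keys.png",o);print(o.shape)
for n,im in(("top",i),("side",j)):
    h=cv2.cvtColor(im,cv2.COLOR_BGR2HSV)
    m=cv2.inRange(h,(8,150,120),(18,255,255))
    _,_,st,ce=cv2.connectedComponentsWithStats(m)
    for s,c in zip(st,ce):
        if 20<s[4]<3000: print(n,"orange",s.tolist(),c.round(1),at(n,c,.03).round(3))
    m=cv2.inRange(h,(0,170,110),(5,255,255))|cv2.inRange(h,(175,170,110),(180,255,255))
    _,_,st,ce=cv2.connectedComponentsWithStats(m)
    for s,c in zip(st,ce):
        if 150<s[4]<900: print(n,"red",s.tolist(),c.round(1),at(n,c,.07).round(3))
    m=cv2.inRange(h,(22,150,90),(33,255,255))
    _,_,st,ce=cv2.connectedComponentsWithStats(m)
    for s,c in zip(st,ce):
        if 500<s[4]<3000: print(n,"yel",s.tolist(),c.round(1),at(n,(s[0]+s[2]/2,s[1]+s[3]/2),.04).round(3), at(n,(s[0],s[1]),.04).round(3),at(n,(s[0]+s[2],s[1]+s[3]),.04).round(3))
E
```

```text
(449, 780, 3)
top orange [215, 55, 26, 20, 55] [224.9  60.1] [0.882 0.273 0.03 ]
top orange [242, 55, 9, 19, 26] [248.1  61.7] [0.875 0.208 0.03 ]
top orange [223, 73, 20, 18, 53] [231.1  81.4] [0.82  0.254 0.03 ]
top orange [411, 147, 18, 17, 34] [422.9 152.1] [ 0.614 -0.26   0.03 ]
top orange [250, 195, 13, 17, 162] [256.3 203. ] [0.483 0.179 0.03 ]
top orange [310, 217, 9, 12, 79] [314.1 222.3] [0.432 0.027 0.03 ]
top red [388, 51, 28, 30, 327] [400.8  61.8] [ 0.846 -0.202  0.07 ]
top red [0, 55, 72, 3, 162] [30.7 55.7] [0.886 0.793 0.07 ]
top red [542, 58, 9, 74, 223] [545.9  94.6] [ 0.749 -0.565  0.07 ]
top red [109, 68, 7, 70, 194] [111.6 101.7] [0.752 0.56  0.07 ]
top red [0, 130, 66, 4, 189] [ 32.1 132. ] [0.672 0.77  0.07 ]
top red [0, 142, 65, 4, 209] [ 32.7 143.6] [0.641 0.765 0.07 ]
top red [549, 144, 9, 79, 249] [553.  182.6] [ 0.523 -0.565  0.07 ]
top red [409, 148, 18, 19, 166] [417.  157.4] [ 0.591 -0.235  0.07 ]
top red [103, 151, 7, 74, 212] [106.1 187.3] [0.523 0.56  0.07 ]
top red [0, 224, 59, 3, 175] [ 28.7 225. ] [0.427 0.756 0.07 ]
top red [453, 262, 28, 32, 30
[... 295 characters left out ...]
side red [339, 15, 81, 46, 240] [389.4  32.9] [ 0.774 -0.852  0.07 ]
side red [400, 32, 69, 29, 186] [428.6  42.6] [ 0.627 -0.865  0.07 ]
side red [230, 105, 74, 51, 460] [265.6 134.5] [ 0.818 -0.171  0.07 ]
side red [336, 141, 17, 20, 162] [344.2 150.2] [ 0.591 -0.232  0.07 ]
side red [182, 190, 21, 21, 158] [192.5 197.9] [0.828 0.126 0.07 ]
side red [207, 245, 21, 25, 242] [216.  256.7] [0.655 0.237 0.07 ]
side red [41, 328, 65, 72, 672] [ 75.4 361.5] [0.725 0.583 0.07 ]
side yel [318, 141, 52, 37, 626] [343.7 161.7] [ 0.588 -0.227  0.04 ] [ 0.693 -0.255  0.04 ] [ 0.49  -0.202  0.04 ]
side yel [130, 221, 43, 33, 788] [151.1 238.3] [0.848 0.262 0.04 ] [0.933 0.252 0.04 ] [0.767 0.271 0.04 ]
```

View pics/keys.png

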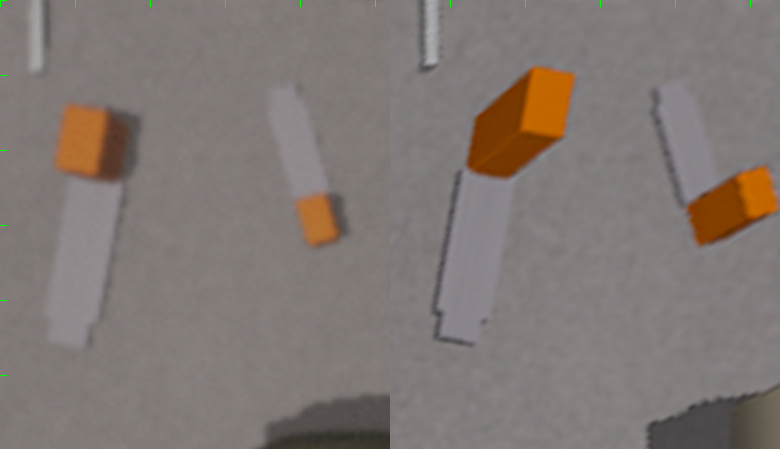

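The rectified view at 1500 px/m makes the left key (handle at (82,140)) about 1.4 times the stated size. The right key has a handle of about 30x47 px, or 20x31 mm, at crop (318,220), so it matches. I'll confirm with a silhouette fit of pose and scale, and fit the hub at the same time.

```bash
cat > fit.py <<'E'
from h import *
from scipy.optimize import minimize
def sil(n,pts,sc=4):
    p=np.array([proj(n,q) for q in pts]); 
    im=np.zeros((400*1,640),np.uint8); big=np.zeros((1600,2560),np.uint8)
    cv2.fillConvexPoly(big,cv2.convexHull(np.int32(np.round((p+.5)*sc))),255)
    return cv2.resize(big,(640,400),interpolation=cv2.INTER_AREA)/255.
def mask(im,lo,hi,uv,r=45):
    h=cv2.cvtColor(im,cv2.COLOR_BGR2HSV);m=cv2.inRange(h,lo,hi)
    if lo[0]==0: m|=cv2.inRange(h,(174,)+lo[1:],(180,255,255))
    w=np.zeros_like(m);cv2.circle(w,tuple(int(round(x)) for x in uv),r,255,-1);return (m&w)/255.
def box(x,y,yaw,hx,hy,z0,z1,cx=0):
    c,s=np.cos(yaw),np.sin(yaw)
    return [(x+c*(a+cx)-s*b,y+s*(a+cx)+c*b,z) for a in(-hx,hx) for b in(-hy,hy) for z in(z0,z1)]
def cyl(x,y,r,z0,z1): return [(x+r*np.cos(t),y+r*np.sin(t),z) for t in np.linspace(0,6.28,33) for z in(z0,z1)]
def fit(model,masks,x0,step):
    f=lambda p: sum(np.abs(sil(n,model(p))-m).sum() for n,m in masks.items())
    S=np.vstack([x0]+[np.array(x0)+np.eye(len(x0))[k]*step[k] for k in range(len(x0))])
    r=minimize(f,x0,method="Nelder-Mead",options=dict(initial_simplex=S,maxiter=250,xatol=1e-4));return r.x.round(4),round(r.fun,1),[round(m.sum()) for m in masks.values()]
E
python3 - <<'E'
from fit import *
I={"top":cv2.imread("pics/top0.png"),"side":cv2.imread("pics/side0.png")}
for nm,uv,x0 in (("small",((314,222),(344,247)),[.432,.028,.26,1.]),("big",((257,203),(294,275)),[.483,.17,3.0,1.3])):
    M={n:mask(I[n],(4,120,50),(20,255,255),u,28) for n,u in zip(I,uv)}
    print(nm,fit(lambda p:box(p[0],p[1],p[2],.015*p[3],.010*p[3],0,.055*p[3]),M,x0,[.01,.01,.2,.15]))
for ns in (["top","side"],["top"],["side"]):
    Y={n:mask(I[n],(20,110,40),(35,255,255),u,40) for n,u in zip(I,((414,160),(343,161))) if n in ns}
    Y={n:cv2.fillConvexPoly(np.zeros((400,640)),cv2.convexHull(np.argwhere(m>0)[:,::-1].astype(np.int32)),1.) for n,m in Y.items()}
    print("plate",ns,fit(lambda p:[q for q in box(p[0],p[1],0,.055,.055,.04,.04)],Y,[.589,-.235],[.01,.01]))
    C={n:mask(I[n],(0,130,50),(7,255,255),u,18) for n,u in zip(I,((416,158),(344,151))) if n in ns}
    print("cap",ns,fit(lambda p:cyl(p[0],p[1],.024,.048,.086),C,[.589,-.235],[.01,.01]))
i=rect("top",I["top"],.44,.56,-.30,-.16,.012,2500);j=rect("side",I["side"],.44,.56,-.30,-.16,.012,2500)
i=np.vstack([i,j])
h=np.hstack([cv2.resize(I["top"][185:255,280:340],None,fx=6,fy=6,interpolation=cv2.INTER_CUBIC)])
o=np.zeros((600,350+360,3),np.uint8);o[:i.shape[0],:i.shape[1]]=i[:600];o[:420,350:]=h;cv2.imwrite("pics/rails.png",o)
E
```

```text
small (array([0.4339, 0.0274, 0.3209, 0.9398]), np.float64(38.0), [95, 240])Traceback (most recent call last):
  File "<stdin>", line 5, in <module>
  File "fit.py", line 19, in fit
    r=minimize(f,x0,method="Nelder-Mead",options=dict(initial_simplex=S,maxiter=250,xatol=1e-4));return r.x.round(4),round(r.fun,1),[round(m.sum()) for m in masks.values()]
    res = _minimize_neldermead(fun, x0, args, callback, bounds=bounds,
                               **options)
    fsim[j] = func(sim[j])
              ~~~~^^^^^^^^
    fx = function(np.copy(x), *(wrapper_args + args))
  File "fit.py", line 17, in <lambda>
    f=lambda p: sum(np.abs(sil(n,model(p))-m).sum() for n,m in masks.items())
                ~~~^^^^^^^^^^^^^^^^^^^^^^^^^^^^^^^^^^^^^^^^^^^^^^^^^^^^^^^^^^
  File "fit.py", line 17, in <genexpr>
    f=lambda p: sum(np.abs(sil(n,model(p))-m).sum() for n,m in masks.items())
                           ~~~^^^^^^^^^^^^
  File "fit.py", line 4, in sil
    p=np.array([proj(n,q) for q in pts]);
                ~~~~^^^^^
  File "h.py", line 9, in proj
    m=camera_model(n);p=np.array(m["R"])@np.array(X)+np.array(m["t"]);return np.array([m["fx"]*p[0]/p[2]+m["cx"],m["fy"]*p[1]/p[2]+m["cy"]])
ValueError: time passes only in moves, steps and waits
```

```bash
sed -i 's/^def ray/_cm=camera_model\n_M={n:_cm(n) for n in ("top","side")}\ncamera_model=lambda n:_M[n]\ndef ray/' h.py
python3 - <<'E'
from fit import *
I={"top":cv2.imread("pics/top0.png"),"side":cv2.imread("pics/side0.png")}
for nm,uv,x0 in (("small",((314,222),(344,247)),[.432,.028,.26,1.]),("big",((257,203),(294,275)),[.483,.17,3.0,1.3])):
    M={n:mask(I[n],(4,120,50),(20,255,255),u,28) for n,u in zip(I,uv)}
    print(nm,fit(lambda p:box(p[0],p[1],p[2],.015*p[3],.010*p[3],0,.055*p[3]),M,x0,[.01,.01,.2,.15]))
for ns in (["top","side"],["top"],["side"]):
    Y={n:mask(I[n],(20,110,40),(35,255,255),u,40) for n,u in zip(I,((414,160),(343,161))) if n in ns}
    Y={n:cv2.fillConvexPoly(np.zeros((400,640)),cv2.convexHull(np.argwhere(m>0)[:,::-1].astype(np.int32)),1.) for n,m in Y.items()}
    print("plate",ns,fit(lambda p:[q for q in box(p[0],p[1],0,.055,.055,.04,.04)],Y,[.589,-.235],[.01,.01]))
    C={n:mask(I[n],(0,130,50),(7,255,255),u,18) for n,u in zip(I,((416,158),(344,151))) if n in ns}
    print("cap",ns,fit(lambda p:cyl(p[0],p[1],.024,.048,.086),C,[.589,-.235],[.01,.01]))
i=rect("top",I["top"],.44,.56,-.30,-.16,.012,2500);j=rect("side",I["side"],.44,.56,-.30,-.16,.012,2500)
i=np.vstack([i,j])
h=np.hstack([cv2.resize(I["top"][185:255,280:340],None,fx=6,fy=6,interpolation=cv2.INTER_CUBIC)])
o=np.zeros((600,350+360,3),np.uint8);i=i[:,:350];o[:i.shape[0],:i.shape[1]]=i[:600];o[:420,350:]=h;cv2.imwrite("pics/rails.png",o)
E
```

```text
small (array([0.4339, 0.0274, 0.3209, 0.9398]), np.float64(38.0), [95, 240])
big (array([0.4823, 0.1718, 2.9517, 1.2848]), np.float64(67.8), [233, 493])
plate ['top', 'side'] (array([ 0.5906, -0.2337]), np.float64(128.9), [1819, 1109])
cap ['top', 'side'] (array([ 0.5917, -0.233 ]), np.float64(206.2), [251, 271])
plate ['top'] (array([ 0.5906, -0.2343]), np.float64(40.9), [1819])
cap ['top'] (array([ 0.5904, -0.2341]), np.float64(127.0), [251])
plate ['side'] (array([ 0.5917, -0.2308]), np.float64(49.8), [1109])
cap ['side'] (array([ 0.5914, -0.2319]), np.float64(68.6), [271])
```

View pics/rails.png

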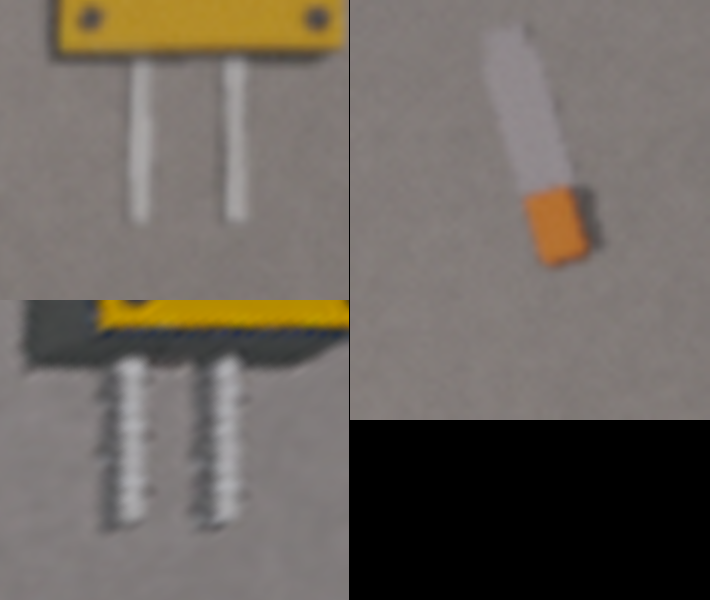

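The crop shows the rails at columns 142 and 236 (top) and 131 and 227 (side), and the yellow plate. The hub axis comes out at about (0.591, -0.2335). The fit scales are 0.94 for the small key and 1.28 for the big one.

Look-alikes: the big key at (257,203) and the small key at (314,222). I choose the small one, at about (0.432, 0.027) with yaw about 0.27.

drive_tool(
  deltas=[
    [[0.425,-0.466,0.0],[0,0,0],0],
    [[0.425,-0.466,0.0],[0,0,0],0],
    [[0.425,-0.466,0.0],[0,0,0],0],
    [[0.425,-0.466,0.0],[0,0,0],0],
    [[0.425,-0.466,0.0],[0,0,0],0],
    [[0.425,-0.466,0.0],[0,0,0],0],
    [[0.425,-0.466,0.0],[0,0,0],0],
    [[0.425,-0.466,0.05],[0,0,0],0],
    [[0.425,-0.466,0.1],[0,0,0],0],
    [[0.425,-0.466,0.14],[0,0,0],0],
    [[0.425,-0.466,0.14],[0,0,0],0],
    [[0.425,-0.466,0.14],[0,0,0],0],
    [[0.425,-0.466,0.14],[0,0,0],0],
    [[0.425,-0.466,0.14],[0,0,0],0],
  ],
  squeeze=50,
)

```text
time_s: 2.35
tcp_pos: [0.4328, 0.0263, 0.1115]
ee_rot: [0.992, 0.128, 0.001, 0.0]
force: [1.4, -0.3, 0.2]
grip_width: 0.0851
gripper_force: 0.0
```

drive_tool(
  deltas=[
    [[0,0,0.04],[0,0,0],0],
    [[0,0,0.074],[0,0,0],0],
    [[0,0,0.074],[0,0,0],60],
    [[0,0,0.074],[0,0,0],255],
    [[0,0,0.074],[0,0,0],255],
    [[0,0,0.074],[0,0,0],255],
    [[0,0,0.074],[0,0,0],255],
    [[0,0,0.074],[0,0,0],255],
    [[0,0,0.074],[0,0,0],255],
    [[0,0,0.074],[0,0,0],255],
  ],
  squeeze=50,
)

```text
time_s: 3.6
tcp_pos: [0.4329, 0.027, 0.0374]
ee_rot: [0.992, 0.129, 0.001, 0.0]
force: [-1.3, -0.4, 8.6]
grip_width: 0.0198
gripper_force: 51.6
```

drive_tool(
  deltas=[
    [[0,0,-0.03],[0,0,0],255],
    [[-0.03,0.05,-0.03],[0,0,5],255],
    [[-0.06,0.106,-0.03],[0,0,10],255],
    [[-0.09,0.16,-0.03],[0,0,14.8],255],
    [[-0.12,0.21,-0.03],[0,0,14.8],255],
    [[-0.132,0.2345,-0.03],[0,0,14.8],255],
    [[-0.132,0.2345,-0.03],[0,0,14.8],255],
    [[-0.132,0.2345,-0.03],[0,0,14.8],255],
    [[-0.132,0.2345,-0.03],[0,0,14.8],255],
  ],
)

```text
time_s: 4.72
tcp_pos: [0.3647, -0.2322, 0.0664]
ee_rot: [1.0, 0.001, -0.0, -0.0]
force: [-1.0, -0.7, -0.4]
grip_width: 0.0195
gripper_force: 50.4
```

```bash
python3 - <<'E'
from h import *
s=get_state();print(s["tcp_pos"].round(4),s["ee_rot"].round(4),s["force"].round(1),s["grip_width"],s["time_s"])
I={n:camera(n) for n in("top","side")}
[cv2.imwrite(f"pics/{n}1.png",I[n]) for n in I]
a=[cv2.resize(rect(n,I[n],.34,.56,-.30,-.16,z,2500),(350,550)) for n,z in(("top",.03),("side",.03))]
cv2.imwrite("pics/chan1.png",np.hstack(a))
E
```

```text
[ 0.3647 -0.2322  0.0664] [ 1.e+00  5.e-04 -1.e-04 -2.e-04] [-1.  -0.7 -0.4] 0.019482399261039958 4.725
```

View pics/chan1.png

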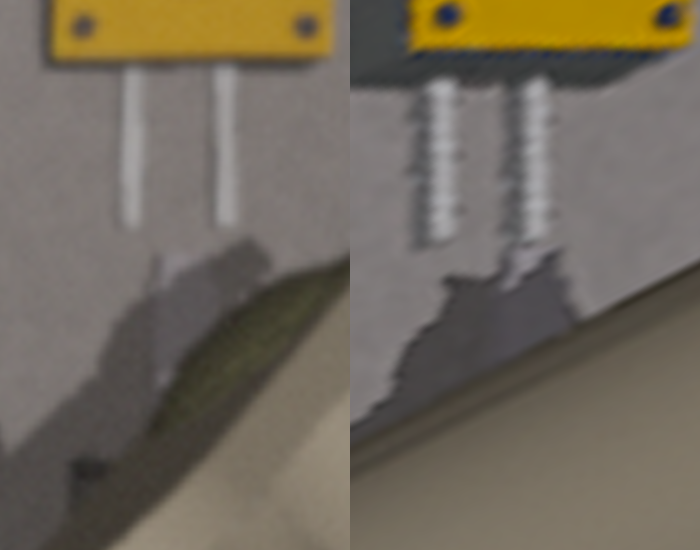

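The blade (left edge at column 157) is centred between the rails (133 and 228) in the top view. I'll lower it and start the insertion.

drive_tool(
  deltas=[
    [[0,0,0.015],[0,0,0],255],
    [[0,0,0.029],[0,0,0],255],
    [[0,0,0.029],[0,0,0],255],
    [[0.01,0,0.029],[0,0,0],255],
    [[0.02,0,0.029],[0,0,0],255],
    [[0.02,0,0.029],[0,0,0],255],
  ],
)

```text
time_s: 5.58
tcp_pos: [0.3854, -0.2333, 0.0374]
ee_rot: [1.0, 0.0, 0.0, 0.0]
force: [-0.5, 0.6, -1.0]
grip_width: 0.0195
gripper_force: 51.0
```

```bash
python3 - <<'E'
from h import *
I={n:camera(n) for n in("top","side")}
a=[cv2.convertScaleAbs(rect(n,I[n],.38,.56,-.29,-.18,z,3000),alpha=1.6) for n,z in(("top",.009),("side",.009))]
cv2.imwrite("pics/chan2.png",np.hstack(a))
E
```

```text
(no output)
```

View pics/chan2.png

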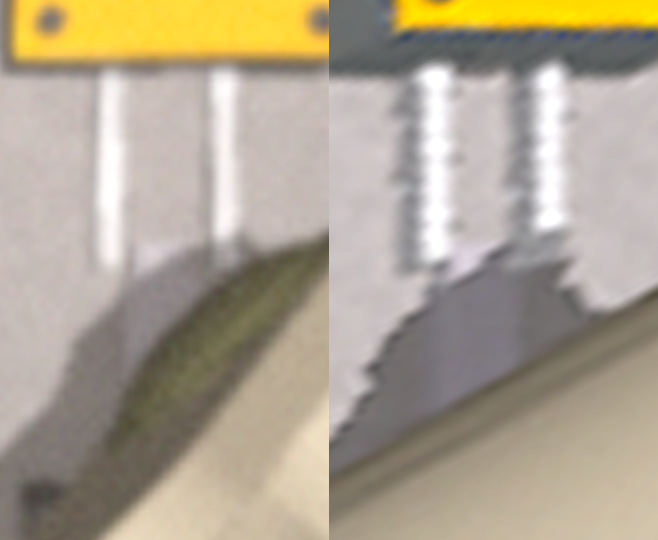

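Top view: blade left edge at 121, rails centred at 111 and 226. Side view: blade from 436 to 520, rails centred at 436 and 550. After parallax correction the blade sits 1 to 2 mm too far towards +y, so I'll shift it -y slightly and advance while watching the force.

drive_tool(
  deltas=[
    [[0.0,0.0013,0],[0,0,0],255],
    [[0.006,0.0013,0],[0,0,0],255],
    [[0.012,0.0013,0],[0,0,0],255],
    [[0.018,0.0013,0],[0,0,0],255],
    [[0.024,0.0013,0],[0,0,0],255],
    [[0.024,0.0013,0],[0,0,0],255],
  ],
)

```text
time_s: 6.42
tcp_pos: [0.4089, -0.2346, 0.0373]
ee_rot: [1.0, -0.0, 0.0, 0.0]
force: [-0.3, 0.4, -1.1]
grip_width: 0.0194
gripper_force: 51.0
```

drive_tool(
  deltas=[
    [[0.01,0,0],[0,0,0],255],
    [[0.02,0,0],[0,0,0],255],
    [[0.03,0,0],[0,0,0],255],
    [[0.04,0,0],[0,0,0],255],
    [[0.05,0,0],[0,0,0],255],
    [[0.057,0,0],[0,0,0],255],
    [[0.057,0,0],[0,0,0],255],
  ],
)

```text
time_s: 7.3
tcp_pos: [0.4659, -0.2346, 0.0372]
ee_rot: [1.0, -0.0, 0.0, 0.0]
force: [-0.3, 1.2, -0.5]
grip_width: 0.0194
gripper_force: 51.0
```

drive_tool(
  deltas=[
    [[0.003,0,0],[0,0,0],255],
    [[0.006,0,0],[0,0,0],255],
    [[0.009,0,0],[0,0,0],255],
    [[0.011,0,0],[0,0,0],255],
    [[0.011,0,0],[0,0,0],255],
  ],
)

```text
time_s: 7.92
tcp_pos: [0.4766, -0.2346, 0.0373]
ee_rot: [1.0, -0.0, -0.0, -0.0]
force: [0.0, -0.3, -1.9]
grip_width: 0.0194
gripper_force: 51.0
```

drive_tool(
  deltas=[
    [[0.002,0,0],[0,0,0],255],
    [[0.004,0,0],[0,0,0],255],
    [[0.004,0,0],[0,0,0],255],
  ],
)

```text
time_s: 8.3
tcp_pos: [0.4778, -0.2343, 0.0374]
ee_rot: [1.0, -0.0, -0.003, -0.001]
force: [-17.2, -1.4, 7.6]
grip_width: 0.0198
gripper_force: 52.4
```

drive_tool(
  deltas=[
    [[0.001,0,0.001],[0,0,0],255],
    [[0.001,0,0.0015],[0,0,0],255],
    [[0.001,0,0.0015],[0,0,0],255],
    [[0.001,0,0.0015],[0,0,0],0],
    [[0.001,0,0.0015],[0,0,0],0],
    [[0.001,0,0.0015],[0,0,0],0],
    [[0.001,0,0.0015],[0,0,0],0],
    [[0.001,0,0.0015],[0,0,0],0],
  ],
)

```text
time_s: 9.3
tcp_pos: [0.4816, -0.2346, 0.0358]
ee_rot: [1.0, -0.0, 0.0, -0.0]
force: [-0.8, 0.3, -0.4]
grip_width: 0.0849
gripper_force: 0.0
```

drive_tool(
  deltas=[
    [[0,0,-0.06],[0,0,0],0],
    [[0,0,-0.12],[0,0,0],0],
    [[0.02,0,-0.13],[0,0,-10],0],
    [[0.05,0,-0.13],[0,0,-20],0],
    [[0.08,0,-0.13],[0,0,-30],0],
    [[0.1095,0,-0.13],[0,0,-40],0],
    [[0.1095,0,-0.13],[0,0,-50],0],
    [[0.1095,0,-0.13],[0,0,-60],0],
    [[0.1095,0,-0.13],[0,0,-70],0],
    [[0.1095,0,-0.13],[0,0,-80],0],
    [[0.1095,0,-0.12],[0,0,-90],0],
    [[0.1095,0,-0.11],[0,0,-90],0],
    [[0.1095,0,-0.11],[0,0,-90],0],
  ],
)

```text
time_s: 10.92
tcp_pos: [0.5907, -0.2344, 0.1448]
ee_rot: [0.708, 0.706, -0.0, -0.001]
force: [1.0, 0.1, 0.2]
grip_width: 0.0854
gripper_force: 0.0
```

```bash
python3 - <<'E'
from h import *
i=camera("side");s=get_state();print(s["qpos"].round(3))
for n,X in(("tcp",s["tcp_pos"]),("captop",(.591,-.234,.086))): print(n,proj("side",X).round(1))
cv2.imwrite("pics/cap.png",cv2.resize(i[90:220,270:430],None,fx=5,fy=4.5,interpolation=cv2.INTER_CUBIC)[:585])
E
```

```text
[-0.564  0.615  1.201  0.     1.327 -0.561]
tcp [345.2 128.7]
captop [344.6 145.5]
```

View pics/cap.png

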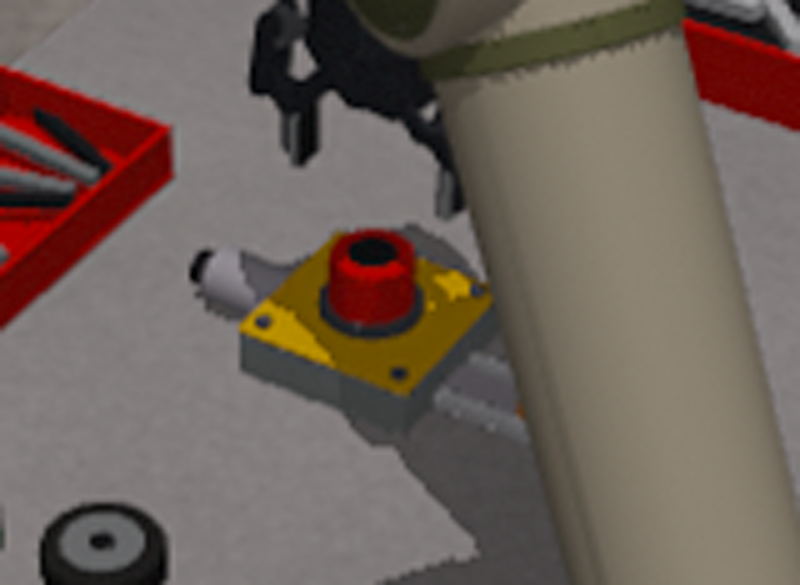

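The side crop shows the cap top at crop (372,245), which is pixel (344,144). That matches the predicted (344.6,145.5), and the gripper is centred above it. I'll descend and grip.

drive_tool(
  deltas=[
    [[0,0,0.04],[0,0,0],0],
    [[0,0,0.073],[0,0,0],0],
    [[0,0,0.073],[0,0,0],60],
    [[0,0,0.073],[0,0,0],255],
    [[0,0,0.073],[0,0,0],255],
    [[0,0,0.073],[0,0,0],255],
    [[0,0,0.073],[0,0,0],255],
    [[0,0,0.073],[0,0,0],255],
  ],
  squeeze=40,
)

```text
time_s: 11.98
tcp_pos: [0.5919, -0.2352, 0.0749]
ee_rot: [0.707, 0.707, 0.0, 0.002]
force: [-0.4, 0.8, 6.9]
grip_width: 0.0473
gripper_force: 41.9
```

drive_tool(
  deltas=[
    [[0,0,0],[0,0,-5],255],
    [[0,0,0],[0,0,-10],255],
    [[0,0,0],[0,0,-15],255],
    [[0,0,0],[0,0,-20],255],
    [[0,0,0],[0,0,-20],255],
  ],
)

```text
time_s: 12.6
tcp_pos: [0.5921, -0.2353, 0.0749]
ee_rot: [0.574, 0.819, 0.0, 0.002]
force: [0.8, -1.0, 6.3]
grip_width: 0.0469
gripper_force: 41.9
```

```bash
cat > st.py <<'E'
from cell import *
import numpy as np
from scipy.spatial.transform import Rotation as R
s=get_state();r=R.from_quat(s["ee_rot"]).as_matrix()[:,0]
print(s["time_s"],s["tcp_pos"].round(4),"yaw",np.degrees(np.arctan2(r[1],r[0])).round(1),"F",s["force"].round(1),"T",s["torque"].round(2),s["grip_width"].round(4),s["joint_torque"][5].round(2),s["qpos"][5].round(2))
E
python3 st.py
```

```text
Traceback (most recent call last):
  File "st.py", line 5, in <module>
    print(s["time_s"],s["tcp_pos"].round(4),"yaw",np.degrees(np.arctan2(r[1],r[0])).round(1),"F",s["force"].round(1),"T",s["torque"].round(2),s["grip_width"].round(4),s["joint_torque"][5].round(2),s["qpos"][5].round(2))
                                                                                                                                              ^^^^^^^^^^^^^^^^^^^^^
AttributeError: 'float' object has no attribute 'round'
```

```bash
sed -i 's/s\["grip_width"\].round(4)/round(s["grip_width"],4)/' st.py; python3 st.py
```

```text
12.6 [ 0.5921 -0.2353  0.0749] yaw 110.0 F [ 0.8 -1.   6.3] T [-0.02 -0.18 -0.14] 0.0469 -0.52 -0.91
```

drive_tool(
  deltas=[
    [[0,0,0],[0,0,-5],255],
    [[0,0,0],[0,0,-10],255],
    [[0,0,0],[0,0,-14],255],
    [[0,0,0],[0,0,-14],255],
  ],
)

```text
time_s: 13.1
tcp_pos: [0.5924, -0.2351, 0.0749]
ee_rot: [0.471, 0.882, 0.001, 0.003]
force: [2.8, 0.5, 5.6]
grip_width: 0.0468
gripper_force: 49.3
```

```bash
python3 st.py
```

```text
13.1 [ 0.5924 -0.2351  0.0749] yaw 123.8 F [2.8 0.5 5.6] T [ 0.15 -0.38 -1.46] 0.0468 -1.71 -1.15
```

CCW met a hard stop at about 30° (1.46 N m), so this cap loosens clockwise. I'll turn it back and through.

drive_tool(
  deltas=[
    [[0,0,0],[0,0,8],255],
    [[0,0,0],[0,0,16],255],
    [[0,0,0],[0,0,24],255],
    [[0,0,0],[0,0,32],255],
    [[0,0,0],[0,0,40],255],
    [[0,0,0],[0,0,48],255],
    [[0,0,0],[0,0,56],255],
    [[0,0,0],[0,0,64],255],
    [[0,0,0],[0,0,72],255],
    [[0,0,0],[0,0,80],255],
    [[0,0,0],[0,0,84],255],
    [[0,0,0],[0,0,84],255],
  ],
)

```text
time_s: 14.6
tcp_pos: [0.5917, -0.2352, 0.0748]
ee_rot: [0.94, 0.341, 0.001, 0.001]
force: [0.0, -0.2, 7.4]
grip_width: 0.0469
gripper_force: 48.6
```

```bash
python3 st.py
```

```text
14.6 [ 0.5917 -0.2352  0.0748] yaw 39.9 F [ 0.  -0.2  7.4] T [0.04 0.15 0.01] 0.0469 0.29 0.31
```

drive_tool(
  deltas=[
    [[0,0,0],[0,0,8],255],
    [[0,0,0],[0,0,16],255],
    [[0,0,0],[0,0,24],255],
    [[0,0,0],[0,0,32],255],
    [[0,0,0],[0,0,38],255],
    [[0,0,0],[0,0,44],255],
    [[0,0,0],[0,0,44],255],
  ],
)

```text
time_s: 15.48
tcp_pos: [0.5913, -0.2349, 0.0748]
ee_rot: [0.999, -0.036, 0.001, 0.001]
force: [-2.9, 1.1, 8.6]
grip_width: 0.0474
gripper_force: 48.7
```

```bash
python3 st.py
```

```text
15.475 [ 0.5913 -0.2349  0.0748] yaw -4.1 F [-2.9  1.1  8.6] T [0.14 0.45 0.  ] 0.0474 0.44 1.08
```

drive_tool(
  deltas=[
    [[0,0,-0.003],[0,0,0],255],
    [[0,0,-0.006],[0,0,0],255],
    [[0,0,-0.008],[0,0,0],255],
  ],
)

```text
time_s: 15.85
tcp_pos: [0.591, -0.2346, 0.081]
ee_rot: [0.999, -0.035, -0.0, -0.0]
force: [-0.2, 1.1, -0.8]
grip_width: 0.0473
gripper_force: 47.8
```

```bash
python3 st.py
```

```text
15.85 [ 0.591  -0.2346  0.081 ] yaw -4.0 F [-0.2  1.1 -0.8] T [0.05 0.08 0.04] 0.0473 0.01 1.08
```

drive_tool(
  deltas=[
    [[0,0,-0.015],[0,0,0],255],
    [[0,0,-0.035],[0,0,0],255],
    [[0,0,-0.055],[0,0,0],255],
    [[0,0,-0.075],[0,0,0],255],
    [[0,0,-0.09],[0,0,0],255],
    [[0,0,-0.094],[0,0,0],255],
    [[0,0,-0.094],[0,0,0],255],
    [[0,0,-0.094],[0,0,0],255],
    [[0,0,-0.094],[0,0,0],255],
    [[0,0,-0.094],[0,0,0],255],
  ],
)

```text
time_s: 17.1
tcp_pos: [0.591, -0.2346, 0.1745]
ee_rot: [0.999, -0.035, -0.0, -0.0]
force: [0.3, -0.1, -0.4]
grip_width: 0.0473
gripper_force: 47.8
```

```bash
python3 st.py; python3 - <<'E'
from h import *
I=[camera("side"),camera("top")]
a=cv2.resize(I[0][80:210,270:430],None,fx=2.5,fy=2.5,interpolation=cv2.INTER_CUBIC);b=cv2.resize(I[1][80:210,330:490],None,fx=2.5,fy=2.5,interpolation=cv2.INTER_CUBIC)
cv2.imwrite("pics/fin.png",np.hstack([a,b])[:, :800])
print(proj("side",(.477,-.2345,.055)).round(), proj("side",(.591,-.2345,.148)).round())
E
```

```text
17.1 [ 0.591  -0.2346  0.1745] yaw -4.0 F [ 0.3 -0.1 -0.4] T [ 0.01  0.03 -0.02] 0.0473 -0.0 1.08
[380. 169.] [345. 128.]
```

View pics/fin.png

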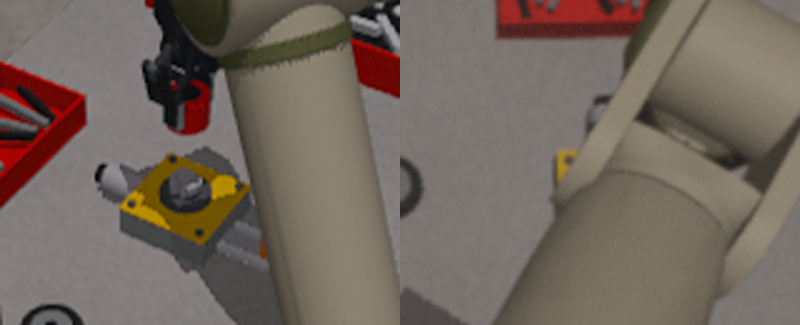

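The cap is held upright at crop (187,105), the spindle is bare, and the key's orange handle shows at (262,247). Before handing in, I'll check that the key is still home from its visible handle edge.

```bash
python3 - <<'E'
from fit import *
i=camera("side");m=mask(i,(4,120,40),(20,255,255),(378,178),22);p=np.argwhere(m>0)
print("seen min col",p[:,1].min(),"rows",p[:,0].min(),p[:,0].max(),len(p))
for x in (.470,.474,.477):
    q=np.argwhere((sil("side",box(x,-.2345,0,.015,.010,0,.055))>.5));e=q[:,1].min();print(x,e,[ (c,q[q[:,1]==c][:,0].min(),q[q[:,1]==c][:,0].max()) for c in range(e,e+5)])
print([(c,p[p[:,1]==c][:,0].min(),p[p[:,1]==c][:,0].max()) for c in sorted(set(p[:,1]))][:6])
E
```

```text
seen min col 358 rows 163 183 21
0.47 376 [(376, np.int64(172), np.int64(184)), (377, np.int64(169), np.int64(185)), (378, np.int64(168), np.int64(185)), (379, np.int64(167), np.int64(185)), (380, np.int64(166), np.int64(186))]
0.474 374 [(374, np.int64(179), np.int64(183)), (375, np.int64(170), np.int64(184)), (376, np.int64(168), np.int64(184)), (377, np.int64(167), np.int64(184)), (378, np.int64(166), np.int64(185))]
0.477 373 [(373, np.int64(179), np.int64(183)), (374, np.int64(169), np.int64(183)), (375, np.int64(168), np.int64(184)), (376, np.int64(167), np.int64(184)), (377, np.int64(166), np.int64(185))]
[(np.int64(358), np.int64(169), np.int64(169)), (np.int64(361), np.int64(165), np.int64(165)), (np.int64(363), np.int64(163), np.int64(163)), (np.int64(374), np.int64(177), np.int64(182)), (np.int64(375), np.int64(175), np.int64(182)), (np.int64(376), np.int64(180), np.int64(183))]
```

The handle edge is at column 374, as predicted for a key that is fully home (0.474 to 0.477).

```bash
python3 -c "
from cell import *
print(hand_in())"
```

```text
the job is handed in; nothing more can be done
None
```

Job handed in at about 17 s: the key is fully home in the yellow-topped hub, the cap loosened clockwise after counter-clockwise hit a hard stop, and the gripper holds it upright and still about 10 cm above the hub.

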